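Clear the mug off a pantry jar and unscrew its tight lid

ROBOT

A 6-joint arm with a two-finger parallel gripper is mounted at the origin on the work surface. World frame = base frame: x ahead of the robot, y to its left, z up, the work surface at z = 0. Lengths are in m, angles in rad, forces in N, time in s.
With the tool pointing down it reaches from about 0.35 to 0.85 m from the base axis. Payload 8.1 kg.
Tool frame: the origin (TCP) lies at the very end of the fingers, on their centre line; the grasp point (between the pads) lies 19 mm behind it; z points along the fingers, y is the line along which they close (so a half turn about z gives the same grasp; the last joint's range is limited). The gripper opens to 93 mm and grips with 3 to 60 N. Pads are 15 mm wide; open, the fingers measure 128 mm over their backs; the gripper's body (75 mm by 188 mm) begins 65 mm behind the grasp point.
Start: joints at [1.239, 0.13, 1.488, -0, 1.523, -0.085], TCP at [0.147, 0.582, 0.219] pointing down, gripper open.
Joint ranges: [-2.96, 2.96], [-0.89, 2.26], [0.02, 2.5], [-1.34, 4.48], [0, 2.73], [-2.66, 2.66]. Speed limits (rad/s): [2.39, 2.39, 2.79, 3.14, 3.14, 3.14].

INTERFACE

Orientations are given as a rotation vector (axis times angle).
In Python, from plant import robot gives the robot as it stands.
- The arm moves only by the tool play_rows, never from a script. Its argument "deltas" is one flat list of numbers, 5 for each row, row after row: the shift along the tool's x, y, z in mm, then the turn about the tool's z in degrees, then the finger opening in mm, from 0 to 93. A call has 1 to 10 rows; each row shifts and turns the commanded pose from where the row before left it, along the tool's axes as they then stand; what a row does not reach is not made up. A row lasts 1/12 s, in which the tool goes at most 41.7 mm and 7.16 degrees, less where a joint would pass 70% of its speed; a pose out of reach is approached as far as the arm can. A call with a gripper value outside its range is refused whole. The fingers move at their own pace and stop on an object; "newtons" is the grip in N (left out, the last holds). Time passes only in rows, so rows that do not move let the fingers close. It gives the time, the measured TCP pose, the force, the opening and the grip force at its end, in the units of the state.
- robot.read_state(): the state, without advancing time (a new reading comes with each control period).
- robot.read_camera(name): name is "scene" or "top"; returns a dict with "pixels" (420x560x3 uint8, blue, green, red), "mtx" (3x3 intrinsics, pixels), "eye" and "rotation" of the camera in the world. Camera axes: x right, y up, looking along -z (the intrinsics and any distortion apply to the point x, -y, -z); pixel columns grow to the right and rows downward; lengths in m; the calibration is good to about 2 mm. A picture is of the moment at which its call begins. There is no depth.
- robot.close_job(): hands the job in; it is judged then, once.
The state is a dict: "t": time; "q": joint angles; "dq": joint speeds; "joint_torque": joint torques, N m; "tool_pos": TCP position; "orientation": TCP orientation; "force": force on the tool from outside, world axes, zero at the start; "wrist_torque": the same for the moment, N m; "opening": finger opening in m; "gripper_force": force on a finger pad.
Only numpy, scipy, OpenCV 4.12 (cv2) and the standard library are available. Lean on these libraries where they do the work, as an engineer would, in place of code of your own. Each camera call takes 0.05 s, during which the arm holds its last target. There are 200 camera calls.

TASK

A mug has been left standing on the lid of the square jar that sits in the wooden jar brace: lift the handled mug off and stand it gently upright on the counter close beside the brace, and let go of it. Then, with the jar staying seated in its brace, unscrew the tight lid anticlockwise about a quarter turn, stop turning as soon as the thread is free, lift the lid clear and finish while still holding it level and still, straight above the jar's mouth with a finger or two of clear gap. Leave the other groceries alone.

Things in the scene. Friction and masses are not known exactly. Their poses are not given: they have to be found in the camera images.
- brace: wooden jar brace fixed to the counter: 125 mm square base plate 10 mm thick, with four walls (95 mm square outside, 14 mm thick, top 42 mm above the counter) around a 67 mm square pocket. Origin at the centre of its underside (on the counter); sides along its x and y, z up. It takes the twisting load of the jar.
- jar: loose white stoneware jar, 0.45 kg, in the brace's pocket with 1.5 mm play all round (it turns about 0.05 rad before the brace stops it). Body 64 mm square, 84 mm tall, flat shoulder, round neck up to 110 mm. Origin at the centre of its underside, 10 mm above the counter; z up. It lifts out of the brace if the lid is pulled up before its thread is free.
- jar_mouth (a point): centre of the jar's mouth (top of its neck), 110 mm above the jar's origin, 120 mm above the counter; same axes as the jar.
- cap: round steel screw lid of the jar, knurled edge, 62 mm across, 26 mm tall (8 mm top, 18 mm skirt), 60 g. Origin at the centre of its lower rim, z up; screwed on, the origin lies 18 mm below the jar's mouth, 8 mm above the jar's shoulder, and its top is 128 mm above the counter. A lug lid with flat threads: it does not rise as it turns, and lifts off only when free.
- thread (a joint): how far the lid's thread is turned open, rad: 0 screwed tight (start), grows anticlockwise seen from above; lid and thread turn together (about 0.04 rad of play). Resists with a steady 0.5 N m. The lid is free to lift from about 1.05 to 1.7 rad (best 1.2 to 1.5); beyond 1.75 its lugs catch under the next thread.
- mug: cream enamel mug, dark rim, 60 mm across, 65 mm tall, 3 mm wall, about 140 g, standing on the lid at the start. Origin at the centre of its underside; z up. Handle on its -x side: a round bar 10 mm thick in the mug's xz plane, reaching 61 mm from the mug's axis, its upright part 56 mm from the axis, 18 to 56 mm above the underside.
- mug_handle (a point): middle of the upright part of the mug's handle, 37 mm above the mug's underside; same axes as the mug (it lies towards the mug's -x). Can be pinched from above, fingers closing along the mug's y.
- food_tin: bystander: food tin, 74 mm across, 108 mm tall, standing on the counter; origin at the centre of its underside.
- sauce_bottle: bystander: amber bottle, 60 mm across, 170 mm tall, on the counter; origin at the centre of its underside.
- spread_jar: bystander: amber round jar with black lid, 68 mm across, 100 mm tall, on the counter; origin at the centre of its underside.
- tea_box: bystander: cardboard box 70 x 130 x 45 mm lying on the counter; origin at the centre of its underside, 130 mm along its y.
Mind the look-alikes: they are no part of the job. Leave any pink or red look-alike of the jar alone.

How it is judged:
On the way, in this order (a step that is already met when the one before it is completed fails the run):
1. the mug stands upright on the counter beside the brace (within 0.4 m), let go, the jar still closed in its brace (height (world z) of mug between -0.004 and 0.006 m and angle between mug's own z axis and vertical below 0.1 rad and horizontal distance between mug and brace below 0.4 m and contact force between mug and the arm below 0.05 N and contact force between mug and the fingers below 0.05 N and linear speed of mug below 0.03 m/s and z of jar in the frame of brace below 0.014 m and horizontal distance between jar and brace below 0.008 m and angle between jar's own z axis and vertical below 0.06 rad and value of joint thread below 0.3 rad), for 0.2 s.
2. the thread is turned free while the lid is still on the jar and the jar sits in its brace (z of jar in the frame of brace below 0.014 m and horizontal distance between jar and brace below 0.008 m and angle between jar's own z axis and vertical below 0.06 rad and value of joint thread above 1.03 rad and z of cap in the frame of jar_mouth below -0.01 m), for 0.1 s.
At the end, for the whole second after the job is handed in: Lid held in the fingers, level (0.2 rad), still, its lower rim 6 to 60 mm above the mouth, within 25 mm of its axis, touching neither jar nor mug; thread at 1.03 to 1.78 rad; jar upright, seated in its brace; mug upright on the counter, released, within 0.4 m of the brace (height (world z) of mug between -0.004 and 0.006 m and angle between mug's own z axis and vertical below 0.1 rad and horizontal distance between mug and brace below 0.4 m and contact force between mug and the arm below 0.05 N and contact force between mug and the fingers below 0.05 N and linear speed of each of mug, cap, jar below 0.03 m/s and z of jar in the frame of brace below 0.014 m and horizontal distance between jar and brace below 0.008 m and angle between jar's own z axis and vertical below 0.06 rad and value of joint thread between 1.03 and 1.78 rad and z of cap in the frame of jar_mouth between 0.006 and 0.06 m and horizontal distance between cap and jar_mouth below 0.025 m and angle between cap's own z axis and vertical below 0.2 rad and contact force between cap and the fingers above 2 N and contact force between cap and jar below 0.05 N and contact force between cap and mug below 0.05 N); the arm keeps its last pose, push and grip.
It fails at once if the jar is pulled more than 12 mm up in its brace (z of jar in the frame of brace above 0.022 m).
It fails at once if the lid is turned on past its free range (thread beyond 1.8 rad) (value of joint thread above 1.8 rad).
It fails at once if the mug is tipped over (more than 0.6 rad) (angle between mug's own z axis and vertical above 0.6 rad).
It fails at once if the mug is dropped or slammed onto the counter (faster than 0.6 m/s within 30 mm of it) (height (world z) of mug below 0.03 m and linear speed of mug above 0.6 m/s).
It fails at once if another grocery is moved more than 30 mm or knocked over (distance of any of food_tin, sauce_bottle, spread_jar, tea_box from where it was at the start of the episode above 0.03 m or angle between any of food_tin, sauce_bottle, spread_jar, tea_box's own z axis and vertical above 0.3 rad).
It also fails if it takes over 56 s, if anything falls off the work surface, if the arm or the gripper's body presses on something with over 40 N, if the wrist force passes 120 N, or if a joint passes its speed limit or range.

## Working session

There is one attempt and no reset: what is moved stays moved. The work goes in short steps, Python scripts to look and compute and a tool call to move; the robot and the scene stay as the last step left them, time stands still between calls to the robot, and variables do not carry over. Pictures are saved under pics/ and viewed, at most 10 in all, crops included, and the job is handed in when it is done.

Besides the shell and the picture viewer there is one more tool, called as name(argument=value, ...), one argument or row to a line, values as JSON. play_rows: Moves the arm, as the interface text tells. Its arguments: {"type":"object","properties":{"deltas":{"type":"array"},"newtons":{"type":"number"}},"required":["deltas"]}

```bash
mkdir -p pics; cat > h.py <<'E'
import numpy as np, cv2
from scipy.spatial.transform import Rotation as R
from plant import robot
def cam(n):
    c=robot.read_camera(n); return c
def ray(c,u,v):
    d=np.linalg.inv(np.array(c["mtx"]))@[u,v,1]; d=np.array([d[0],-d[1],-d[2]])
    r=np.array(c["rotation"]); r=r if r.shape==(3,3) else R.from_rotvec(r).as_matrix()
    return np.array(c["eye"]),r@d
def atz(c,u,v,z):
    e,d=ray(c,u,v); return e+d*(z-e[2])/d[2]
def proj(c,p):
    r=np.array(c["rotation"]); r=r if r.shape==(3,3) else R.from_rotvec(r).as_matrix()
    q=r.T@(np.array(p)-c["eye"]); q=np.array(c["mtx"])@[q[0],-q[1],-q[2]]; return q[:2]/q[2]
def tri(rs):
    A=0;b=0
    for e,d in rs:
        d=d/np.linalg.norm(d);P=np.eye(3)-np.outer(d,d);A=A+P;b=b+P@e
    return np.linalg.solve(A,b)
E
python3 - <<'E'
from h import *
import pickle
C={n:cam(n) for n in("scene","top")}
pickle.dump(C,open("c0.pkl","wb"))
for n,c in C.items(): cv2.imwrite(f"pics/{n}0.png",c["pixels"]);print(n,c["eye"],c["rotation"],c["mtx"],c.keys())
s=robot.read_state();print(s)
E
```

```text
scene [1.3509374  0.05418131 0.7577415 ] [0.70943147 0.77356211 1.56482687] [[446.71520575   0.         276.97416503]
 [  0.         446.71520575 211.26785796]
 [  0.           0.           1.        ]] dict_keys(['pixels', 'mtx', 'eye', 'rotation'])
top [ 0.29365962 -0.04317987  1.45725029] [ 0.14575345 -0.11400781 -1.59457019] [[489.80377456   0.         275.55531525]
 [  0.         489.80377456 209.3989895 ]
 [  0.           0.           1.        ]] dict_keys(['pixels', 'mtx', 'eye', 'rotation'])
{'t': 0.1, 'q': array([ 1.23855307e+00,  1.31105717e-01,  1.48915646e+00, -2.20526660e-05,
        1.52299319e+00, -8.54048124e-02]), 'dq': array([ 8.87415583e-05, -1.06608629e-03, -3.28490373e-03, -8.78285278e-04,
        2.36850361e-04,  1.55817489e-03]), 'joint_torque': array([ 1.02213893e-03, -5.61333311e+01, -4.93103027e+01,  7.70474738e-02,
        2.89242889e-02, -8.75674573e-05]), 'tool_pos': array([0.14642658, 0.58133451, 0.217688  ]), 'orientation': array([-3.86707752e-01, -3.11737464e+00,  2.56194893e-03]), 'force': array([-0.0748212 ,  0.4220072 ,  0.36390247]), 'wrist_torque': array([ 0.00065816,  0.03158411, -0.01107382]), 'gripper_force': 0.0, 'opening': 0.09318625012173308}
```

View pics/scene0.png

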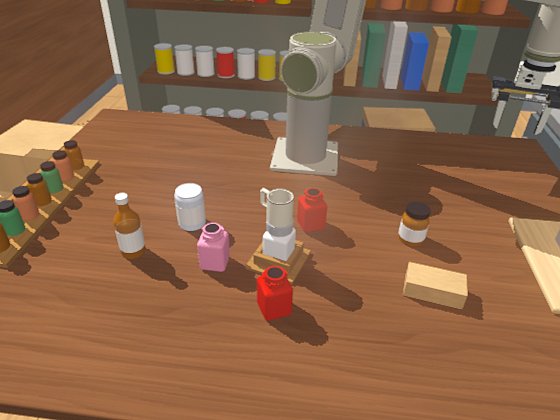

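View pics/top0.png

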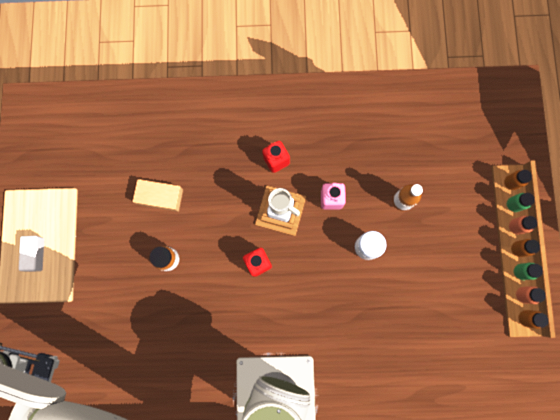

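The mug stands on the white jar in the brace: scene (280,205), top (280,202), with its handle towards scene (265,198) and top (294,210). The possible mix-ups are the pink jar (top 333,196), the two red jars (277,156 and 257,262) and the white tin (371,245). I choose the cream mug on the white jar and check it in a close crop of both views.

```bash
python3 - <<'E'
from h import *
import pickle
C=pickle.load(open("c0.pkl","rb"))
a=C["scene"]["pixels"][180:285,235:325]; b=C["top"]["pixels"][175:245,245:320]
f=lambda i,k:cv2.resize(i,None,fx=k,fy=k,interpolation=cv2.INTER_CUBIC)
a=f(a,4.5);b=f(b,5)
o=np.zeros((max(a.shape[0],b.shape[0]),a.shape[1]+b.shape[1],3),np.uint8);o[:a.shape[0],:a.shape[1]]=a;o[:b.shape[0],a.shape[1]:]=b
print(o.shape,a.shape);cv2.imwrite("pics/crop.png",o)
E
```

```text
(472, 780, 3) (472, 405, 3)
```

View pics/crop.png

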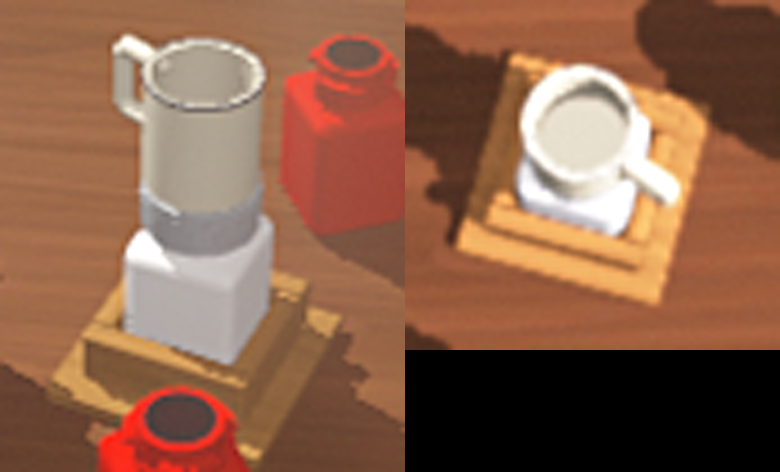

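The crop confirms it: a cream mug with its handle, on a steel lid, on the white jar in the wooden brace. Crop positions are rim centre (204,74) in scene and (578,121) in top, handle end (128,42) and (672,190), and the base corners in top.

```bash
python3 - <<'E'
from h import *
import pickle
C=pickle.load(open("c0.pkl","rb"));S,T=C["scene"],C["top"]
s=lambda x,y:(235+(x+.5)/4.5-.5,180+(y+.5)/4.5-.5)
t=lambda x,y:(245+(x-405+.5)/5-.5,175+(y+.5)/5-.5)
rim=tri([ray(S,*s(204,74)),ray(T,*t(578,121))]);print("rim",rim)
print("rim@.193",atz(S,*s(204,74),.193),atz(T,*t(578,121),.193))
print("handle top tri",tri([ray(S,*s(128,42)),ray(T,*t(672,190))]))
h=atz(T,*t(672,190),.182);print("handle@.182",h)
d=h-rim;print("ang handle",np.degrees(np.arctan2(d[1],d[0])),np.hypot(*d[:2]))
# scene handle outer bar middle
print("hmid scene @.165",atz(S,*s(124,82),.165))
k=[atz(T,*t(*p),.010) for p in[(508,52),(708,105),(660,302),(457,250)]];k=np.array(k);print(k, k.mean(0))
for i in range(4):
    e=k[(i+1)%4]-k[i];print(np.linalg.norm(e),np.degrees(np.arctan2(e[1],e[0]))%90)
for n,p,z in[("tin",(371,240),.108),("pink",(334,190),.11),("red1",(276,151),.11),("red2",(257,260),.11),("box",(158,194),.045),("spread",(163,259),.1)]:print(n,atz(T,*p,z))
q=robot.read_state();print(R.from_rotvec(q["orientation"]).as_matrix().round(3))
E
```

```text
rim [ 0.53223573 -0.030326    0.19243016]
rim@.193 [ 0.5330289  -0.02986161  0.193     ] [ 0.53216558 -0.0307107   0.193     ]
handle top tri [ 0.49531144 -0.07635458  0.1827896 ]
handle@.182 [ 0.49577779 -0.07910415  0.182     ]
ang handle -126.77530320864228 0.060897374018469244
hmid scene @.165 [ 0.50591626 -0.07408771  0.165     ]
[[ 0.61038123  0.01223937  0.01      ]
 [ 0.57411483 -0.10729586  0.01      ]
 [ 0.45597874 -0.07458539  0.01      ]
 [ 0.49058897  0.04539328  0.01      ]] [ 0.53276594 -0.03106215  0.01      ]
0.1249156618446089 73.12246456710949
0.12258103947691681 74.52322668815498
0.1248709282058232 73.9087432507428
0.12429547814786435 74.52995018334573
tin [ 0.42526154 -0.27931504  0.108     ]
pink [ 0.56825375 -0.18394455  0.11      ]
red1 [ 0.68640466 -0.02454925  0.11      ]
red2 [0.37886621 0.0356486  0.11      ]
box [0.58530903 0.32836696 0.045     ]
spread [0.38940693 0.29744128 0.1       ]
[[-0.97   0.244 -0.001]
 [ 0.244  0.97  -0.002]
 [ 0.    -0.002 -1.   ]]
```

play_rows(
  deltas=[0,0,-26,0,93,0,0,-26,0,93,-26.2,-25,0,0,93,-26.2,-25,0,0,93,-26.2,-25,0,0,93,-26.2,-25,0,0,93,-26.2,-25,0,0,93,-26.2,-25,0,0,93,-26.2,-25,0,0,93,-26.2,-25,0,0,93],
  newtons=20,
)

```text
t: 0.93
tool_pos: [0.3013, 0.335, 0.2703]
orientation: [-0.386, -3.118, 0.001]
force: [0.7, 0.7, 0.9]
opening: 0.0928
gripper_force: 0.0
```

play_rows(
  deltas=[-26.2,-25,0,0,93,-26.2,-25,0,0,93,-26.2,-25,0,0,93,-26.2,-25,0,0,93,-26.2,-25,0,0,93,-26.2,-25,0,0,93,-26.2,-25,0,0,93,-26.2,-25,0,0,93,-26.2,-25,0,0,93,-26.2,-25,0,0,93],
)

```text
t: 1.77
tool_pos: [0.4944, 0.0284, 0.2703]
orientation: [-0.387, -3.117, -0.0]
force: [0.3, 0.2, -0.5]
opening: 0.0931
gripper_force: 0.0
```

play_rows(
  deltas=[-26.2,-25,0,0,93,-26.2,-25,0,0,93,0,0,0,7,93,0,0,0,7,93,0,0,0,7,93,0,0,0,7,93,0,0,0,7,93,0,0,0,7,93,0,0,0,7,93,0,0,0,7,93],
)

```text
t: 2.6
tool_pos: [0.5322, -0.031, 0.2701]
orientation: [-1.812, -2.565, 0.001]
force: [0.3, 0.6, -0.3]
opening: 0.0927
gripper_force: 0.0
```

play_rows(
  deltas=[0,0,0,7,93,0,0,0,7,93,0,0,0,7,93,0,0,0,7,93,0,0,0,7,93,0,0,0,7,93,0,0,0,7,93,0,0,0,7,93,0,0,0,1,93,0,0,0,0,93],
)

```text
t: 3.43
tool_pos: [0.5323, -0.031, 0.2703]
orientation: [-2.811, -1.401, 0.001]
force: [-0.3, 0.3, 0.4]
opening: 0.0933
gripper_force: 0.0
```

```bash
cat >> h.py <<'E'
def go(x,y,z,yaw):
    s=robot.read_state();M=R.from_rotvec(s["orientation"]).as_matrix()
    yw=np.degrees(np.arctan2(M[1,1],M[0,1]))
    print("t",round(s["t"],2),"pos",s["tool_pos"].round(4),"yaw",yw.round(1),"q6",s["q"][5].round(2),"tilt",M[:,2].round(3),"F",s["force"].round(2),"open",s["opening"],s["gripper_force"])
    print("need mm",(1000*M.T@(np.array([x,y,z])-s["tool_pos"])).round(1),"turn",yw-yaw)
E
python3 - <<'E'
from h import *
go(.5325,-.0305,.16,-37)
E
```

```text
t 3.43 pos [ 0.5323 -0.031   0.2703] yaw -37.0 q6 0.49 tilt [-0.001  0.    -1.   ] F [-0.35  0.26  0.4 ] open 0.09327149298016434 0.0
need mm [ 5.000e-01 -1.000e-01  1.103e+02] turn -0.015308946596618966
```

play_rows(
  deltas=[0,0,23,0,93,0,0,23,0,93,0,0,23,0,93,0,0,23,0,93,0,0,15,0,93,0,0,8,0,93,0,0,0,0,93],
)

```text
t: 4.02
tool_pos: [0.531, -0.0308, 0.1533]
orientation: [-2.809, -1.401, 0.005]
force: [-0.3, -0.6, -0.7]
opening: 0.0928
gripper_force: 0.0
```

play_rows(
  deltas=[0,0,0,0,75,0,0,0,0,70,0,0,0,0,65,0,0,0,0,62,0,0,0,0,55,0,0,0,0,55,0,0,0,0,55,0,0,0,0,55],
)

```text
t: 4.68
tool_pos: [0.5329, -0.031, 0.1564]
orientation: [2.813, 1.398, 0.001]
force: [-2.5, 0.5, 5.0]
opening: 0.0607
gripper_force: 20.0
```

```bash
python3 - <<'E'
from h import *
go(.5325,-.0305,.155,-37)
c=cam("scene");d=cam("top")
f=lambda i,k:cv2.resize(i,None,fx=k,fy=k,interpolation=cv2.INTER_CUBIC)
o=np.hstack([f(c["pixels"][140:290,220:345],3),f(d["pixels"][140:290,220:345],3)]);cv2.imwrite("pics/g1.png",o)
E
```

```text
t 4.68 pos [ 0.5329 -0.031   0.1564] yaw -37.1 q6 0.49 tilt [ 0.001 -0.    -1.   ] F [-2.46  0.46  4.96] open 0.06067113709842632 20.00193634070456
need mm [ 0.1 -0.6  1.4] turn -0.13133439354712806
```

View pics/g1.png

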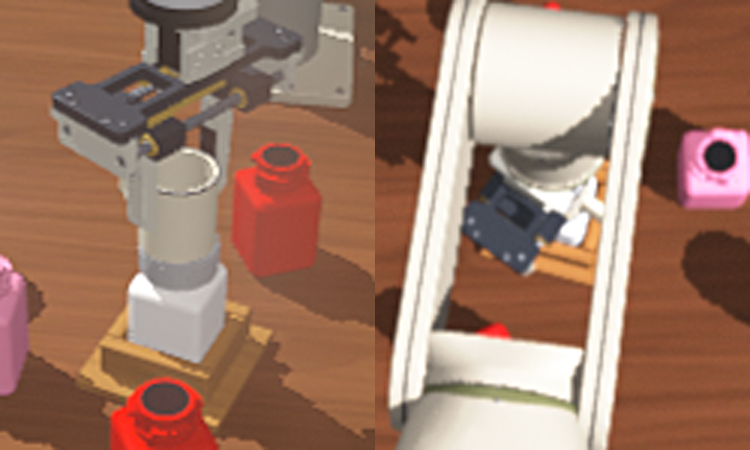

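The picture shows both fingers closed on the mug body, with the handle clear of them and the jar still seated. Now I lift it and carry it to the open counter at +y.

play_rows(
  deltas=[0,0,-5,0,50,0,0,-10,0,50,0,0,-15,0,50,0,0,-15,0,50,0,0,-10,0,50,0,0,-5,0,50,0,0,0,0,50],
)

```text
t: 5.37
tool_pos: [0.5333, -0.0312, 0.2173]
orientation: [2.812, 1.398, 0.003]
force: [-0.6, 0.3, -1.4]
opening: 0.061
gripper_force: 20.0
```

play_rows(
  deltas=[9,-6,0,0,50,18,-12,0,0,50,18,-12,0,0,50,18,-12,0,0,50,18,-12,0,0,50,18,-12,0,0,50,18,-12,0,0,50,12,-10,0,0,50,8,-6,0,0,50,0,0,0,0,50],
)

```text
t: 6.2
tool_pos: [0.5394, 0.1371, 0.2145]
orientation: [-2.811, -1.401, 0.002]
force: [-0.3, -0.2, -1.8]
opening: 0.0606
gripper_force: 20.0
```

```bash
python3 - <<'E'
from h import *
go(.540,.135,.0284,-37)
c=cam("scene");d=cam("top")
f=lambda i,k:cv2.resize(i,None,fx=k,fy=k,interpolation=cv2.INTER_CUBIC)
o=np.hstack([f(c["pixels"][140:290,220:380],2.5),f(d["pixels"][140:290,180:340],2.5)]);cv2.imwrite("pics/g2.png",o)
E
```

```text
t 6.2 pos [0.5394 0.1371 0.2145] yaw -37.0 q6 0.8 tilt [-0.002  0.    -1.   ] F [-0.31 -0.22 -1.84] open 0.060581702010138315 19.999801497906446
need mm [ -1.2   2.1 186.1] turn -0.009713449811798114
```

View pics/g2.png

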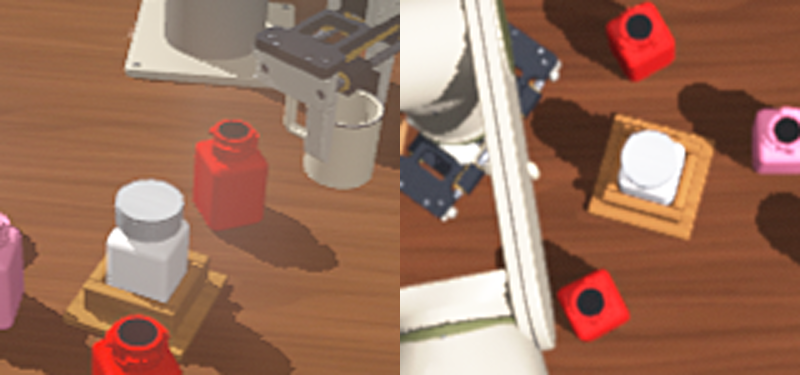

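The mug hangs upright in the grip and the lid is clear, with its top centre near crop pixels (150,200) in scene and (653,158) in top. Lowering now.

play_rows(
  deltas=[0,0,12,0,50,0,0,24,0,50,0,0,30,0,50,0,0,30,0,50,0,0,30,0,50,0,0,20,0,50,0,0,14,0,50,0,0,8,0,50,0,0,4,0,50,0,0,0,0,50],
)

```text
t: 7.13
tool_pos: [0.5398, 0.1342, 0.0427]
orientation: [-2.814, -1.397, 0.002]
force: [-0.2, 0.2, -1.6]
opening: 0.0605
gripper_force: 20.0
```

play_rows(
  deltas=[0,0,3,0,50,0,0,2,0,50,0,0,2,0,50,0,0,2,0,50,0,0,1.5,0,50,0,0,0,0,50],
)

```text
t: 7.63
tool_pos: [0.5402, 0.135, 0.033]
orientation: [-2.813, -1.398, 0.0]
force: [-0.1, -0.3, -1.3]
opening: 0.0611
gripper_force: 20.0
```

```bash
python3 - <<'E'
from h import *
go(.540,.135,.0284,-37)
import pickle
C=pickle.load(open("c0.pkl","rb"));S,T=C["scene"],C["top"]
a=(280-.3,220-.3);b=(281.2-.3,203.2-.3)
print(tri([ray(S,*a),ray(T,*b)]),atz(S,*a,.128),atz(T,*b,.128))
E
```

```text
t 7.63 pos [0.5402 0.135  0.033 ] yaw -37.1 q6 0.8 tilt [-0. -0. -1.] F [-0.09 -0.31 -1.28] open 0.061085082701798 19.999682027846575
need mm [-0.1 -0.2  4.6] turn -0.13387481771707854
[ 0.53284383 -0.0317015   0.12625756] [ 0.53488243 -0.02873864  0.128     ] [ 0.53279113 -0.03444251  0.128     ]
```

play_rows(
  deltas=[0,0,1,0,50,0,0,1,0,50,0,0,1,0,50,0,0,0,0,50],
)

```text
t: 7.97
tool_pos: [0.5402, 0.1349, 0.0299]
orientation: [-2.813, -1.398, 0.0]
force: [-0.4, 0.0, -1.4]
opening: 0.0606
gripper_force: 20.0
```

play_rows(
  deltas=[0,0,1,0,50,0,0,0,0,50],
)

```text
t: 8.13
tool_pos: [0.5403, 0.1349, 0.029]
orientation: [-2.813, -1.398, 0.0]
force: [0.8, -0.6, -1.3]
opening: 0.0602
gripper_force: 20.0
```

play_rows(
  deltas=[0,0,1,0,50,0,0,0,0,50],
)

```text
t: 8.3
tool_pos: [0.5405, 0.135, 0.0284]
orientation: [2.813, 1.398, 0.0]
force: [-1.2, -0.4, 2.0]
opening: 0.0608
gripper_force: 20.0
```

Contact: the vertical force went from −1.3 to +2 N. I release the mug gently.

play_rows(
  deltas=[0,0,0,0,62,0,0,0,0,65,0,0,0,0,70,0,0,0,0,78,0,0,0,0,88,0,0,0,0,93,0,0,0,0,93,0,0,0,0,93],
)

```text
t: 8.97
tool_pos: [0.5403, 0.1349, 0.0281]
orientation: [2.813, 1.398, -0.0]
force: [-0.8, -0.0, -0.1]
opening: 0.0924
gripper_force: 0.0
```

play_rows(
  deltas=[0,0,-8,0,93,0,0,-16,0,93,0,0,-30,0,93,0,0,-35,0,93,0,0,-35,0,93,0,0,-30,0,93,0,0,-16,0,93,0,0,0,0,93],
)

```text
t: 9.63
tool_pos: [0.5432, 0.1354, 0.2045]
orientation: [2.811, 1.397, 0.014]
force: [1.2, -0.6, 0.1]
opening: 0.093
gripper_force: 0.0
```

```bash
python3 - <<'E'
from h import *
go(.5332,-.0313,.101,-43)
c=cam("scene");d=cam("top")
f=lambda i,k:cv2.resize(i,None,fx=k,fy=k,interpolation=cv2.INTER_CUBIC)
o=np.hstack([f(c["pixels"][140:290,220:380],2.5),f(d["pixels"][140:290,180:340],2.5)]);cv2.imwrite("pics/g3.png",o)
E
```

```text
t 9.63 pos [0.5432 0.1354 0.2045] yaw -37.1 q6 0.8 tilt [ 0.009  0.001 -1.   ] F [ 1.23 -0.61  0.06] open 0.09299688114817073 0.0
need mm [-139.6   92.   103.2] turn 5.8596242389974975
```

View pics/g3.png

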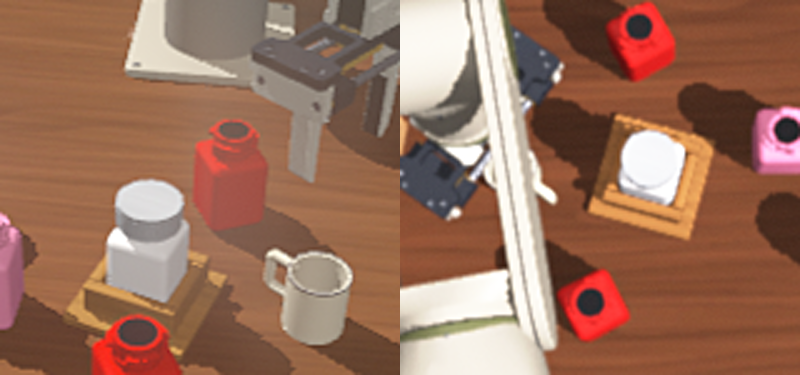

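The mug stands upright, released, at crop (315,295). Next I move over the lid.

play_rows(
  deltas=[-8,6,0,0,93,-18,12,0,0,93,-20,13,0,0,93,-20,13,0,0,93,-20,13,0,0,93,-20,13,0,0,93,-17,11,0,0,93,-12,8,0,0,93,-4,3,0,0,93,0,0,0,6,93],
)

```text
t: 10.57
tool_pos: [0.5285, -0.0329, 0.1962]
orientation: [-2.881, -1.248, 0.004]
force: [0.2, 0.2, -0.2]
opening: 0.0932
gripper_force: 0.0
```

play_rows(
  deltas=[0,0,10,0,93,0,0,15,0,93,0,0,15,0,93,0,0,10,0,93,0,0,0,0,93],
)

```text
t: 10.98
tool_pos: [0.5272, -0.0306, 0.144]
orientation: [-2.878, -1.251, 0.008]
force: [0.2, 0.1, -0.8]
opening: 0.0927
gripper_force: 0.0
```

```bash
python3 - <<'E'
from h import *
go(.5332,-.0313,.101,-43)
E
```

```text
t 10.98 pos [ 0.5272 -0.0306  0.144 ] yaw -43.0 q6 0.6 tilt [-0.006  0.001 -1.   ] F [ 0.15  0.12 -0.79] open 0.09265038123059102 0.0
need mm [ 3.7  5.1 42.9] turn 0.001663157370018098
```

play_rows(
  deltas=[3.5,4.5,10,0,93,0,0,10,0,93,0,0,8,0,93,0,0,0,0,93,0,0,0,0,93],
)

```text
t: 11.4
tool_pos: [0.535, -0.0319, 0.1195]
orientation: [-2.882, -1.249, 0.002]
force: [-0.4, -0.2, 0.2]
opening: 0.0934
gripper_force: 0.0
```

```bash
python3 - <<'E'
from h import *
go(.5332,-.0313,.101,-43)
E
```

```text
t 11.4 pos [ 0.535  -0.0319  0.1195] yaw -43.1 q6 0.6 tilt [-0.001  0.    -1.   ] F [-0.35 -0.15  0.19] open 0.09338262688916567 0.0
need mm [-0.8 -1.6 18.5] turn -0.12926032129155374
```

play_rows(
  deltas=[-0.8,-1.5,6,0,93,0,0,6,0,93,0,0,4,0,93,0,0,2,0,93,0,0,0,0,93,0,0,0,0,93],
)

```text
t: 11.9
tool_pos: [0.5337, -0.0315, 0.1021]
orientation: [-2.883, -1.249, 0.0]
force: [-0.2, 0.6, -0.1]
opening: 0.0931
gripper_force: 0.0
```

play_rows(
  deltas=[0,0,0,0,75,0,0,0,0,70,0,0,0,0,66,0,0,0,0,63,0,0,0,0,55,0,0,0,0,55,0,0,0,0,55],
  newtons=10,
)

```text
t: 12.48
tool_pos: [0.5335, -0.0312, 0.1021]
orientation: [-2.882, -1.249, 0.001]
force: [-1.7, 1.8, 1.5]
opening: 0.062
gripper_force: 10.0
```

```bash
python3 - <<'E'
from h import *
go(.5332,-.0313,.101,-43)
print(robot.read_state()["wrist_torque"])
E
```

```text
t 12.48 pos [ 0.5335 -0.0312  0.1021] yaw -43.1 q6 0.6 tilt [-0.001  0.    -1.   ] F [-1.75  1.79  1.54] open 0.061961529439314336 10.000137600582093
need mm [-0.3 -0.2  1.1] turn -0.13463675881529724
[ 2.92584335e-01  4.93206995e-01 -2.01723319e-04]
```

play_rows(
  deltas=[0,0,0,0,50,0,0,0,0,50,0,0,0,-3,50,0,0,0,-4,50,0,0,0,-4,50,0,0,0,-4,50,0,0,0,0,50],
  newtons=58,
)

```text
t: 13.07
tool_pos: [0.5334, -0.031, 0.1021]
orientation: [-2.691, -1.619, 0.0]
force: [-3.8, 3.6, 3.3]
opening: 0.0613
gripper_force: 58.0
```

```bash
python3 - <<'E'
from h import *
go(.5332,-.0313,.101,-43)
print(robot.read_state()["wrist_torque"])
E
```

```text
t 13.07 pos [ 0.5334 -0.031   0.1021] yaw -27.9 q6 0.33 tilt [-0.001  0.001 -1.   ] F [-3.84  3.62  3.29] open 0.061343327949704804 57.999850222840905
need mm [-0.3 -0.1  1.1] turn 15.055633614335036
[ 0.67807727  0.73978973 -0.28371932]
```

play_rows(
  deltas=[0,0,0,-4,50,0,0,0,-5,50,0,0,0,-5,50,0,0,0,-5,50,0,0,0,-5,50,0,0,0,-5,50,0,0,0,-5,50,0,0,0,-5,50,0,0,0,-4,50],
)

```text
t: 13.82
tool_pos: [0.534, -0.0308, 0.1022]
orientation: [-1.913, -2.492, -0.002]
force: [-1.3, 5.9, 0.0]
opening: 0.0611
gripper_force: 58.0
```

```bash
python3 - <<'E'
from h import *
go(.5332,-.0313,.101,30)
print(robot.read_state()["wrist_torque"])
E
```

```text
t 13.82 pos [ 0.534  -0.0308  0.1022] yaw 15.0 q6 -0.42 tilt [ 0.001  0.001 -1.   ] F [-1.35  5.94  0.  ] open 0.06107897143708626 57.99870257265866
need mm [-0.2 -0.9  1.2] turn -15.015955654881333
[ 0.87091253  0.10736605 -0.54509755]
```

play_rows(
  deltas=[0,0,0,-5,50,0,0,0,-5,50,0,0,0,-4,50,0,0,0,-4,50,0,0,0,-3,50],
)

```text
t: 14.23
tool_pos: [0.5343, -0.0307, 0.1022]
orientation: [1.428, 2.798, 0.003]
force: [1.9, 5.2, 0.3]
opening: 0.0616
gripper_force: 58.0
```

```bash
python3 - <<'E'
from h import *
go(.5332,-.0313,.101,37)
print(robot.read_state()["wrist_torque"])
E
```

```text
t 14.23 pos [ 0.5343 -0.0307  0.1022] yaw 35.9 q6 -0.78 tilt [ 0.001  0.001 -1.   ] F [1.91 5.18 0.26] open 0.0615685111008469 57.99913200549781
need mm [ 0.2 -1.2  1.2] turn -1.0600203448886845
[ 1.04292833 -0.12904777 -0.55470315]
```

play_rows(
  deltas=[0,0,0,-1,50,0,0,0,0,50,0,0,0,1.5,50,0,0,0,1.5,50,0,0,0,0,50,0,0,0,0,50],
)

```text
t: 14.73
tool_pos: [0.5341, -0.0314, 0.1022]
orientation: [1.478, 2.771, 0.001]
force: [0.1, 2.8, 0.3]
opening: 0.0614
gripper_force: 58.0
```

```bash
python3 - <<'E'
from h import *
go(.5332,-.0313,.101,37)
print(robot.read_state()["wrist_torque"])
E
```

```text
t 14.73 pos [ 0.5341 -0.0314  0.1022] yaw 33.8 q6 -0.75 tilt [ 0.001  0.    -1.   ] F [0.09 2.77 0.3 ] open 0.061405597698737435 58.00006038509309
need mm [ 0.6 -0.7  1.2] turn -3.1579862083821197
[ 0.413657   -0.08139009 -0.05924066]
```

play_rows(
  deltas=[0,0,-1,0,50,0,0,-1,0,50,0,0,-1,0,50,0,0,0,0,50,0,0,0,0,50],
)

```text
t: 15.15
tool_pos: [0.5337, -0.0316, 0.1052]
orientation: [-1.478, -2.772, 0.0]
force: [-1.4, 1.7, -0.1]
opening: 0.0614
gripper_force: 58.0
```

```bash
python3 - <<'E'
from h import *
go(.5332,-.0313,.101,37)
print(robot.read_state()["wrist_torque"])
E
```

```text
t 15.15 pos [ 0.5337 -0.0316  0.1052] yaw 33.9 q6 -0.75 tilt [-0. -0. -1.] F [-1.37  1.68 -0.11] open 0.06135638586610068 57.9999194573611
need mm [ 0.6 -0.2  4.2] turn -3.1378896639597116
[0.17959284 0.17959508 0.05084604]
```

The vertical load changed by only about 0.4 N, against the jar's roughly 5 N, so the lid is free. Lifting it clear.

play_rows(
  deltas=[0,0,-2,0,50,0,0,-4,0,50,0,0,-6,0,50,0,0,-7,0,50,0,0,-7,0,50,0,0,-7,0,50,0,0,-5,0,50,0,0,-3,0,50,0,0,0,0,50,0,0,0,0,50],
)

```text
t: 15.98
tool_pos: [0.5338, -0.0315, 0.1463]
orientation: [1.478, 2.772, 0.0]
force: [0.0, -0.2, -1.6]
opening: 0.0617
gripper_force: 58.0
```

play_rows(
  deltas=[0,0,0,0,50,0,0,0,0,50,0,0,0,0,50,0,0,0,0,50,0,0,0,0,50,0,0,0,0,50],
)

```text
t: 16.48
tool_pos: [0.5337, -0.0315, 0.146]
orientation: [-1.478, -2.772, 0.0]
force: [0.2, 0.3, -0.8]
opening: 0.0613
gripper_force: 58.0
```

```bash
python3 - <<'E'
from h import *
go(.5332,-.0313,.145,34)
c=cam("scene");d=cam("top")
f=lambda i,k:cv2.resize(i,None,fx=k,fy=k,interpolation=cv2.INTER_CUBIC)
o=np.hstack([f(c["pixels"][140:290,220:380],2.5),f(d["pixels"][140:290,180:340],2.5)]);cv2.imwrite("pics/g4.png",o)
E
```

```text
t 16.48 pos [ 0.5337 -0.0315  0.146 ] yaw 33.9 q6 -0.75 tilt [-0.  0. -1.] F [ 0.24  0.35 -0.77] open 0.061287837096435815 57.999823512509465
need mm [ 0.4 -0.3  1. ] turn -0.13873145604180337
```

View pics/g4.png

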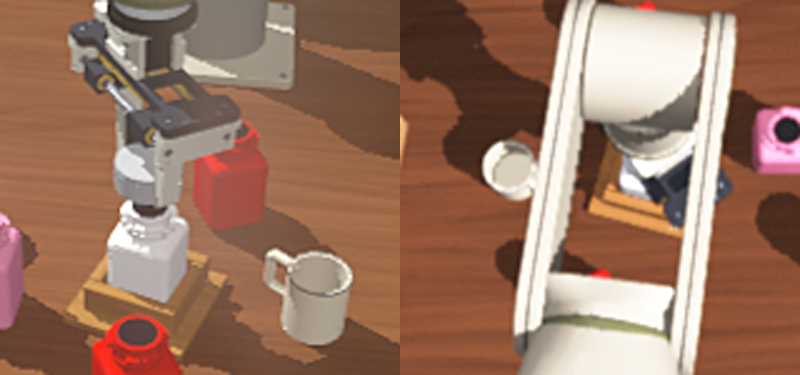

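The lid is held level above the open mouth (crop 150,205), the jar is seated in the brace and the mug stands on the counter. The rim is about 26 mm above the mouth. Handing in.

```bash
python3 -c "
from plant import robot
print(robot.close_job())"
```

```text
the job is handed in; nothing more can be done
None
```

I handed the job in, and no verdict came back: the mug stands upright and released beside the brace, and the lid is unscrewed and held level about 26 mm above the mouth of the seated jar.

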